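# Sweep the old garlic off the board through the sprung flap of the waste caddy

### The arm

A 6-joint arm with a two-finger parallel gripper is mounted at the origin on a cart in front of the work surface, level with it; the furniture and walls round the work are solid. World frame = base frame: x ahead of the robot, y to its left, z up, the work surface at z = 0. Lengths are in mm, angles in rad, forces in N, time in s.
With the tool pointing down it reaches from about 350 to 875 mm from the base axis. Payload 4.2 kg.
Tool frame: the origin (TCP) lies between the finger pads; the fingertips stand 17 mm ahead of it and the grasp point (between the pads) lies 2 mm behind it; z points along the fingers, y is the line along which they close (so a half turn about z gives the same grasp; the last joint's range is limited). The gripper opens to 85 mm and grips with 20 to 120 N. Pads are 22 mm wide; open, the fingers measure 114 mm over their backs; the gripper's body (76 mm by 85 mm) begins 54 mm behind the grasp point. The pads swing forward as they close: fully open they stand 13 mm farther back than shut.
Start: joints at [-0.916, 0.385, 0.008, 0, -1.194, -0.259], TCP at [240.98, -576.652, 248.312] pointing down, gripper open.
Joint ranges: [-3.14, 3.14], [-1.21, 2.06], [-1.07, 1.41], [-3.16, 2.05], [-2.99, -0.16], [-3.1, 3.1]. Speed limits (rad/s): [2.79, 2.79, 3.14, 3.14, 3.14, 3.14].

### API

Orientations are given as a unit quaternion [x, y, z, w].
In Python, from bench import arm, job, get_image, get_calibration, read_state gives the robot as it stands (arm), with the cameras as plain functions, the job (job) and the readings as plain functions.
- The arm moves only by the tool pendant, called after "Call:" by a JSON object that holds its "method" and its "body", one argument or row to a line. Schema: {"type":"object","properties":{"moves":{"type":"string"},"finger_gap":{"type":"number"},"only":{"type":"string"},"quiet":{"type":"boolean"},"lines":{"type":"string"}},"required":["moves"],"additionalProperties":false}. moves is a string of 1 to 10 rows, parted by a bar, with the numbers parted by commas; each row has 6 numbers: dx, dy, dz in a scale on which 1.0 is 80 cm, then a rotation vector rx, ry, rz in normalised numbers (1 is pi rad); each row is the pose to reach, as a shift and turn from the pose commanded when the call began, along the tool's axes at that moment; what a row does not reach only later rows make up. A row lasts 1/10 s, in which the tool goes at most 50 mm and 0.15 rad, less where a joint would pass 70% of its speed; a pose out of reach is approached as far as the arm can. finger_gap is the finger opening in mm, set as the call begins (left out keeps the last). The fingers move at their own pace and stop on an object; the grip force is fixed at half the most. Time passes only in rows, so rows that do not move let the fingers close. The tool returns the time, the measured TCP pose, the force, the opening and the grip force at its end. only (a regular expression) keeps the lines of the reply that match it, lines (a string "A,B") keeps lines A to B, and quiet returns only ok. Input that does not fit is refused with a message, and nothing moves.
- read_state(): the state, without advancing time (a new reading comes with each control period).
- get_image(name): name is "scene" or "top" or "wrist"; returns the picture (384x512x3 uint8, blue, green, red); there is no depth.
- get_calibration(name): a dict with "K" (3x3 intrinsics, pixels), "rvec" (rotation vector, rad) and "tvec" (3), from world to camera coordinates, as OpenCV has them. Camera axes: x right, y down, z forward; pixel columns grow to the right and rows downward; lengths in mm; the calibration is good to about 2 mm. The wrist camera is an equidistant fisheye: a pixel r from the principal point sees the ray r / f radians off the axis. A picture is of the moment at which its call begins: read the wrist's pose just before it. get_calibration takes no time and is no camera call; for the wrist camera it gives the pose at the moment of the call.
- job.job_done(): hands the job in; it is judged then, once.
The state is a dict: "clock": time; "joints": joint angles; "joint_vel": joint speeds; "joint_efforts": joint torques, N m; "position": TCP position; "ee_rot": TCP orientation; "contact_force": force on the tool from outside, world axes, zero at the start; "wrist_torque": the same for the moment, N m; "gripper_width": finger opening in mm; "grasp_force": force on a finger pad.
Only numpy, scipy, OpenCV 4.12 (cv2) and the standard library are available. Lean on these libraries where they do the work, as an engineer would, in place of code of your own. Each camera call takes 0.05 s, during which the arm holds its last target. There are 200 camera calls.

### The job

Clear the old garlic bulb from the chopping board into the waste caddy behind it without picking it up: push the caddy's self-closing flap open with one finger and, while that finger keeps it open, gently push the garlic over the back edge of the board with the other finger so that it drops in. Open the flap with the finger and not with the garlic, then draw back and let the flap swing fully shut. Leave the lemon, the teaspoon and the other things where they are.

Things in the scene. Friction and masses are not known exactly. Their poses are not given: they have to be found in the camera images.
- prep_station: Fixed raised chopping board of light wood with a steel waste caddy docked behind and under its back edge. Origin on the worktop under the middle of that back edge; +x points away from the robot, across the board into the caddy, +y left along the edge, z up. Board (mm): flat, no rim, 18 thick, top at z = 125, x = -200 to 0, y = -170 to 170; two closed pans stand below it.
- sill (a point): Middle of the board's back edge, at the height of the board's top (station x = 0, y = 0, z = 125 mm), axes as the station's. Beyond it is the caddy's mouth: a thing pushed past this edge falls in when the flap is open.
- caddy_in (a point): Middle of the caddy's inner floor (station x = 67, z = 6 mm). The steel caddy is one open space, outside x = -78 (it reaches under the board) to 135, y = -160 to 160 mm, cheeks 10 thick. Its mouth slopes up at 30 degrees from the sill to the flap's hinge; behind the hinge (x = 99 to 135) lies its highest part, a hood at z = 187 mm.
- flap (a joint): Hinge angle of the caddy's flap, rad: 0 shut, grows as it swings in and down into the caddy, 1.05 hanging straight down, stop at 1.3. A spring shuts it: 0.5 to 1 N near the lip starts it, 2 to 4 N near the board's height hold it wide open. The garlic falls through at about 0.6 or more.
- flap_hinge (a point): Middle of the flap's hinge line (along station y, at x = 97, z = 181 mm). The flap is a grey plate 290 wide, 108 long and 4 thick that hangs from it and, when shut, slopes down towards the robot at 30 degrees.
- flap_lip (a point): Middle of the flap's lower edge; moves with the flap. Shut, it lies just above the board's back edge (station x = 3, z = 127 mm); pushed towards +x or down, the flap swings in. A fingertip h above the board meets the shut flap at station x = 3 + 1.7 h: the lower the tip, the sooner and the wider it opens.
- garlic: The old garlic bulb to be thrown away: whole, whitish-pink, 56 across and 56 high, about 34 g (0.7 to 1.4 times), standing on the board 70 to 100 mm in front of its back edge, about 85 mm left or right of the middle. It slides when pushed low and tips over the edge once its middle is about 10 mm past it. Origin: centre of its underside.
- garlic_mid (a point): Middle of the garlic bulb, 28 mm above its underside.
- lemon_mid (a point): Middle of a yellow lemon, 71 x 53 x 51 mm, that lies on the board on the other side of the middle; it is to be kept.
- teaspoon: Teaspoon, 130 x 26 x 11 mm, lying on the board between the garlic and the lemon, pointing roughly from front to back. Origin: centre of its underside.
- apple: Red apple, 72 across, 63 high, on the worktop to the right of the station. Origin: centre of its underside.

How it is judged:
By the outcome, as a careful person would: the job done as asked, in the order asked, and still so for the second after the job is handed in, with the robot touching nothing.
It also fails if it takes over 40 s, if anything falls off the work surface, if the arm or the gripper's body presses on something with over 40 N, if the wrist force passes 120 N, or if a joint passes its speed limit or range.

## Working session

There is one attempt and no reset: what is moved stays moved. The work goes in short steps, Python scripts to look and compute and a tool call to move; the robot and the scene stay as the last step left them, time stands still between calls to the robot, and variables do not carry over. Pictures are saved under pics/ and viewed, at most 10 in all, crops included, and the job is handed in when it is done.

```bash
ls; mkdir -p pics; python3 - <<'E'
from bench import arm, job, get_image, get_calibration, read_state
import cv2,numpy as np
for n in("scene","top"):
    cv2.imwrite(f"pics/{n}0.png",get_image(n))
    c=get_calibration(n);print(n,np.round(c["K"],1).tolist(),np.round(c["rvec"],3),np.round(c["tvec"],1))
s=read_state();print({k:np.round(v,3).tolist() for k,v in s.items()})
E
```

```text
bench.py
pics
scene [[414.1, 0.0, 256.1], [0.0, 414.1, 191.8], [0.0, 0.0, 1.0]] [ 1.229 -2.278  0.957] [233.2 488.5 687.7]
top [[426.5, 0.0, 257.7], [0.0, 426.5, 183.5], [0.0, 0.0, 1.0]] [ 1.972 -2.258  0.226] [ -63.7  635.6 1065.3]
{'clock': 0.1, 'joints': [-0.916, 0.385, 0.007, -0.0, -1.194, -0.259], 'joint_vel': [-0.0, -0.001, 0.005, 0.001, -0.001, 0.002], 'joint_efforts': [-0.0, -39.332, 18.893, 4.198, -0.003, 0.0], 'position': [240.792, -576.214, 247.321], 'ee_rot': [-0.197, 0.98, 0.001, -0.0], 'contact_force': [-0.175, -0.599, -0.168], 'wrist_torque': [-0.031, -0.05, -0.011], 'grasp_force': 0.0, 'gripper_width': 85.704}
```

View pics/scene0.png

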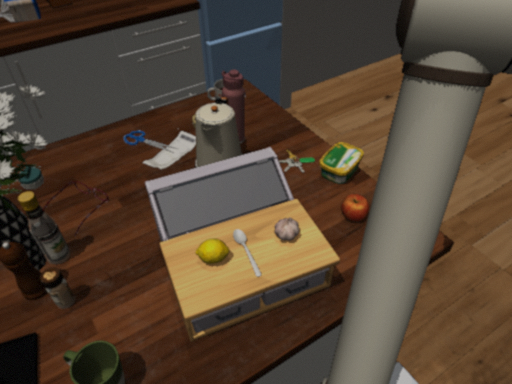

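View pics/top0.png

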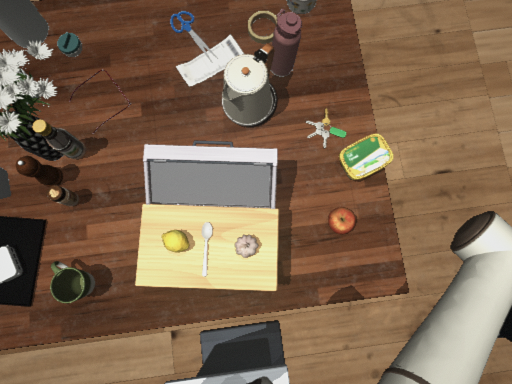

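The top view shows the board with corners at about (142,206), (279,207), (277,290) and (137,288). The garlic is at (246,246), to the right of the middle. The lemon is at (175,240), the spoon at (207,245), and the shut grey flap at about (210,180). The kettle stands behind the caddy.

```bash
cat > h.py <<'E'
import cv2,numpy as np
from scipy.spatial.transform import Rotation as R
from bench import arm, job, get_image, get_calibration, read_state
def cal(n):
    c=get_calibration(n);return np.array(c["K"],float),np.array(c["rvec"],float).ravel(),np.array(c["tvec"],float).ravel()
def cast(n,px,z):
    K,r,t=cal(n);M=R.from_rotvec(r).as_matrix();c=-M.T@t
    p=np.c_[np.atleast_2d(px).astype(float),np.ones(len(np.atleast_2d(px)))]
    d=(M.T@np.linalg.inv(K)@p.T).T
    return c+d*((z-c[2])/d[:,2])[:,None]
def ray(n,px):
    K,r,t=cal(n);M=R.from_rotvec(r).as_matrix();d=M.T@np.linalg.inv(K)@np.r_[px,1.];return -M.T@t,d/np.linalg.norm(d)
def tri(a,b):
    A=np.zeros((3,3));v=np.zeros(3)
    for c,d in(a,b):
        P=np.eye(3)-np.outer(d,d);A+=P;v+=P@c
    return np.linalg.solve(A,v)
E
python3 - <<'E'
from h import *
def big(m,lo=0):
    n,l,s,c=cv2.connectedComponentsWithStats(m.astype(np.uint8));i=1+np.argmax(s[1:,4]);return l==i,s[i],c[i]
G={};
for n,box in(("top",(225,228,270,265)),("scene",(265,208,310,250))):
    im=cv2.imread(f"pics/{n}0.png");h=cv2.cvtColor(im,cv2.COLOR_BGR2HSV)
    x0,y0,x1,y1=box
    sub=h[y0:y1,x0:x1]
    m=(sub[...,1]<70)
    g,s,c=big(m);G[n]=c+[x0,y0];print(n,"garlic",s,G[n])
    m=(h[...,0]>10)&(h[...,0]<28)&(h[...,1]>60)&(h[...,2]>175)
    b,s,c=big(m)
    cn=max(cv2.findContours(b.astype(np.uint8),cv2.RETR_EXTERNAL,cv2.CHAIN_APPROX_NONE)[0],key=cv2.contourArea)
    hull=cv2.convexHull(cn)
    q=cv2.approxPolyDP(hull,8,True)[:,0];print(n,q.tolist(),s)
    if len(q)>=4: print(np.round(cast(n,q,125),0)[:,:2].tolist())
print("garlic tri",tri(ray("top",G["top"]),ray("scene",G["scene"])),cast("top",G["top"],153),cast("scene",G["scene"],153))
E
```

```text
top garlic [  0   7  35  26 553] [241.6437613  248.01627486]
top [[142, 205], [277, 209], [276, 289], [136, 285]] [ 135  204  143   87 8475]
[[594.0, 144.0], [539.0, -186.0], [349.0, -156.0], [403.0, 174.0]]
scene garlic [ 11  11  22  21 343] [286.73760933 229.11078717]
scene [[337, 257], [185, 316], [161, 243], [296, 200]] [ 161  200  177  117 9208]
[[349.0, -154.0], [402.0, 174.0], [589.0, 141.0], [532.0, -184.0]]
garlic tri [451.16606379 -91.04530481 157.06543227] [[454.00930229 -88.11819521 153.        ]] [[451.14657118 -95.90892629 153.        ]]
```

Units first: shifts go in shares of 80 cm and turns go in shares of pi rad. So -288 mm / 800 = -0.36, 280 mm / 800 = 0.35, -0.8 rad / 3.1416 = -0.2546.

Call:
{"method": "pendant", "body": {
  "moves": "0,0,-0.0625,0,0,0 | 0,0,-0.125,0,0,0 | -0.045,0.0438,-0.1275,0,0,-0.0318 | -0.09,0.0875,-0.1275,0,0,-0.0637 | -0.135,0.1313,-0.1275,0,0,-0.0955 | -0.18,0.175,-0.1275,0,0,-0.1273 | -0.225,0.2188,-0.1275,0,0,-0.1592 | -0.27,0.2625,-0.1275,0,0,-0.191 | -0.315,0.3063,-0.1275,0,0,-0.2228 | -0.36,0.35,-0.1275,0,0,-0.2546"
}}

```text
clock: 1.1
position: [398.1, -206.8, 350.2]
ee_rot: [-0.565, 0.825, 0.0, 0.0]
contact_force: [1.8, 0.1, 0.4]
gripper_width: 85.4
grasp_force: 0.0Traceback (most recent call last):
```

```bash
python3 - <<'E'
from h import *
s=read_state();p=np.array(s["position"]);Q=R.from_quat(s["ee_rot"])
T=R.from_euler('z',-0.16)*1
# target tool axes: y=-station x, z=down
X=T.apply([1,0,0]);Y=T.apply([0,1,0])
Rt=np.c_[np.cross(-X,[0,0,-1]),-X,[0,0,-1]]
print(np.round(Q.inv().apply(np.array([450,-90,350])-p),1),np.round((Q.inv()*R.from_matrix(Rt)).as_rotvec(),3),s["joints"])
E
```

```text
  File "<stdin>", line 3, in <module>
TypeError: Argument 'other' has incorrect type (expected scipy.spatial.transform._rotation.Rotation, got int)
```

```bash
cat >> h.py <<'E'
def togo(target,yaw):
    s=read_state();p=np.array(s["position"]);Q=R.from_quat(s["ee_rot"])
    X=R.from_euler('z',yaw).apply([1,0,0])
    Rt=np.c_[np.cross(-X,[0,0,-1]),-X,[0,0,-1]]
    print("clk",s["clock"],"pos",np.round(p,1),"d",np.round(Q.inv().apply(np.array(target)-p),1),"rv",np.round((Q.inv()*R.from_matrix(Rt)).as_rotvec(),3),"F",np.round(s["contact_force"],1))
E
python3 -c "
from h import *
togo([450,-90,350],-0.16);print(read_state()['joints'])"
```

```text
clk 1.1 pos [ 398.1 -206.8  350.2] d [-127.7   -6.     0.2] rv [ 0.     0.    -0.211] F [1.8 0.1 0.4]
[-1.15070394e-01  1.44579627e-02 -2.11534099e-01 -2.06906018e-04
 -1.34481473e+00 -2.55879311e-01]
```

To row units: -128 mm / 800 = -0.16, -86 mm / 800 = -0.1075, -0.21 rad / 3.1416 = -0.0668.

Call:
{"method": "pendant", "body": {
  "moves": "-0.0538,-0.0025,0,0,0,-0.035 | -0.1075,-0.005,0,0,0,-0.0668 | -0.16,-0.0075,0,0,0,-0.0668 | -0.16,-0.0075,0,0,0,-0.0668 | -0.16,-0.0075,0,0,0,-0.0668"
}}

```text
clock: 1.6
position: [450.5, -91.1, 349.8]
ee_rot: [-0.647, 0.762, 0.0, -0.001]
contact_force: [-0.7, -0.1, 0.3]
gripper_width: 85.0
grasp_force: 0.0
```

```bash
python3 - <<'E'
from h import *
c=get_calibration("wrist");cv2.imwrite("pics/w1.png",get_image("wrist"))
import json;json.dump({k:np.array(v).tolist() for k,v in c.items()},open("w1.json","w"));print(c)
E
```

```text
{'K': array([[297.31863964,   0.        , 254.78260814],
       [  0.        , 297.31863964, 189.79231343],
       [  0.        ,   0.        ,   1.        ]]), 'rvec': array([-0.25161108, -3.07822316, -0.43943141]), 'tvec': array([458.74986175, -48.39038128, 481.34599858])}
```

View pics/w1.png

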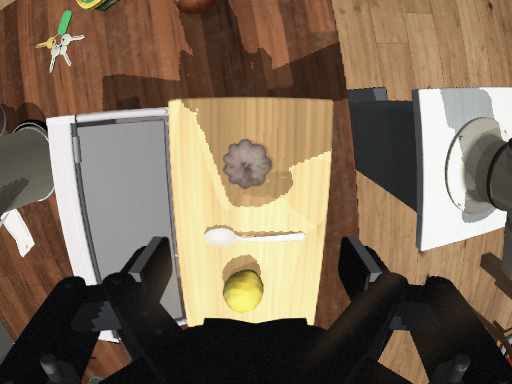

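The wrist view is clear. The garlic is at (247,163), the board's back edge runs from (169,100) to (188,322), its front edge from (333,98) to (316,325), and its right end is at row ~98. The spoon is at (255,238) and the lemon at (243,290).

```bash
cat >> h.py <<'E'
def fcast(c,px,z):
    K=np.array(c["K"]);M=R.from_rotvec(np.ravel(c["rvec"])).as_matrix();o=-M.T@np.ravel(c["tvec"])
    v=(np.atleast_2d(px)-K[:2,2])/K[0,0];r=np.linalg.norm(v,axis=1,keepdims=True)
    d=np.c_[v/r*np.sin(r),np.cos(r)]@M
    return o+d*((z-o[2])/d[:,2])[:,None]
E
python3 - <<'E'
from h import *;import json
c=json.load(open("w1.json"));im=cv2.imread("pics/w1.png");h=cv2.cvtColor(im,cv2.COLOR_BGR2HSV)
w=((h[...,1]>60)&(h[...,2]>105)).astype(np.uint8)
B=[];F=[];E=[]
sat=h[...,1].astype(float)
g=cv2.cvtColor(im,cv2.COLOR_BGR2GRAY).astype(float)
for y in range(130,225,5):
    B.append((150+np.argmax(np.abs(np.diff(sat[y,150:210])))+.5,y)); F.append((305+np.argmax(np.abs(np.diff(g[y,305:350])))+.5,y))
for x in range(190,320,6): E.append((x,85+np.argmax(np.abs(np.diff(g[85:115,x])))+.5))
def line(P,z=125):
    W=fcast(c,P,z)[:,:2];vx,vy,x,y=cv2.fitLine(W.astype(np.float32),cv2.DIST_HUBER,0,.01,.01).ravel()
    res=np.abs((W-[x,y])@[-vy,vx]);return np.array([x,y]),np.array([vx,vy]),np.median(res)
L=[line(P) for P in(B,F,E)]
for (p,v,r) in L: print(p.round(1),v.round(4),"yaw-ish",np.degrees(np.arctan2(v[1],v[0])).round(2),r.round(2))
print(B[::4],F[::4],E[::5])
m=(h[135:195,218:278,1]<75);n,l,s,ce=cv2.connectedComponentsWithStats(m.astype(np.uint8));i=1+np.argmax(s[1:,4]);print("garlic",s[i],ce[i]+[218,135])
bb=s[i];mid=np.array([218+bb[0]+bb[2]/2,135+bb[1]+bb[3]/2]);print(mid)
print(fcast(c,[ce[i]+[218,135],mid],153).round(1))
yv=L[0][1]*np.sign(L[0][1][1]);xv=np.array([yv[1],-yv[0]])
# corner back-right
A=np.c_[L[0][1],-L[2][1]];t=np.linalg.solve(A,L[2][0]-L[0][0]);cor=L[0][0]+t[0]*L[0][1]
sill=cor+170*yv
print("corner",cor,"sill",sill,"yaw",np.arctan2(xv[1],xv[0]),"depth",(L[1][0]-sill)@xv)
for q in fcast(c,[ce[i]+[218,135],mid],153)[:,:2]: print("garlic st",(q-sill)@xv,(q-sill)@yv)
E
```

```text
[555.8 -96. ] [0.1734 0.9849] yaw-ish 80.01 0.3
[360.7 -63.8] [0.1659 0.9861] yaw-ish 80.45 0.3
[ 453.5 -174.8] [ 0.986 -0.167] yaw-ish -9.62 0.17
[(np.float64(168.5), 130), (np.float64(168.5), 150), (np.float64(169.5), 170), (np.float64(171.5), 190), (np.float64(172.5), 210)] [(np.float64(331.5), 130), (np.float64(331.5), 150), (np.float64(330.5), 170), (np.float64(328.5), 190), (np.float64(326.5), 210)] [(190, np.float64(97.5)), (220, np.float64(97.5)), (250, np.float64(96.5)), (280, np.float64(97.5)), (310, np.float64(98.5))]
garlic [   5    4   48   49 1670] [246.39401198 163.62994012]
[247.  163.5]
[[ 458.  -100.   153. ]
 [ 457.3 -100.1  153. ]]
corner [ 539.38043 -189.31647] sill [568.85864  -21.891739] yaw -0.17428203 depth -197.78053
garlic st -95.62865687645257 -96.16989993592082
garlic st -96.29686653902229 -96.32259892899593
```

```bash
python3 - <<'E'
from h import *
print(cast("top",[[246,246],[247,245]],153).round(1))
togo([457.5,-100,160],-0.168)
E
```

```text
[[ 457.3  -98.9  153. ]
 [ 459.3 -101.6  153. ]]
clk 1.65 pos [450.3 -91.8 350. ] d [  6.8  -8.6 189.9] rv [ 0.001 -0.     0.004] F [-0.  -0.  -0.2]
```

To row units: 100 mm / 800 = 0.125, 80 mm / 800 = 0.1.

Call:
{"method": "pendant", "body": {
  "moves": "0.0088,-0.0113,0,0,0,0 | 0.0088,-0.0113,0.05,0,0,0 | 0.0088,-0.0113,0.1,0,0,0 | 0.0088,-0.0113,0.125,0,0,0 | 0.0088,-0.0113,0.125,0,0,0 | 0.0088,-0.0113,0.125,0,0,0"
}}

```text
clock: 2.25
position: [458.9, -101.6, 251.1]
ee_rot: [-0.646, 0.763, -0.001, 0.0]
contact_force: [0.6, 0.4, 0.1]
gripper_width: 85.4
grasp_force: 0.0
```

```bash
python3 -c "
from h import *
togo([457.5,-100,160],-0.168)"
```

```text
clk 2.25 pos [ 458.9 -101.6  251.1] d [-1.4  1.7 91.1] rv [-0.001 -0.001  0.002] F [0.6 0.4 0.1]
```

To row units: 91 mm / 800 = 0.1138, 70 mm / 800 = 0.0875.

Call:
{"method": "pendant", "body": {
  "moves": "-0.0013,0.0013,0.0438,0,0,0 | -0.0013,0.0013,0.0875,0,0,0 | -0.0013,0.0013,0.1138,0,0,0 | -0.0013,0.0013,0.1138,0,0,0 | -0.0013,0.0013,0.1138,0,0,0"
}}

```text
clock: 2.75
position: [459.1, -99.5, 161.1]
ee_rot: [-0.646, 0.763, -0.001, 0.001]
contact_force: [0.1, -0.3, -0.1]
gripper_width: 85.2
grasp_force: 0.0
```

```bash
python3 - <<'E'
from h import *
togo([457.5,-100,140],-0.168)
im=get_image("scene")[130:330,150:400];w=get_image("wrist")
cv2.imwrite("pics/s2.png",np.hstack([cv2.resize(im,(480,384)),w[::1,100:420]]))
E
```

```text
clk 2.75 pos [459.1 -99.5 161.1] d [ 0.7  1.5 21.1] rv [-0.003  0.     0.003] F [ 0.1 -0.3 -0.1]
```

View pics/s2.png

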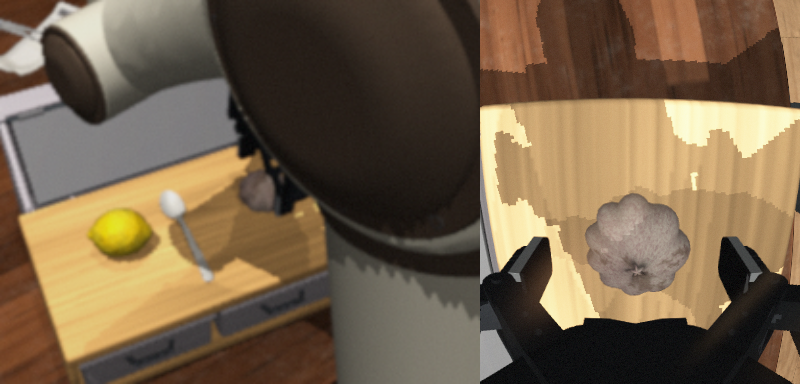

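The right panel shows the garlic midway between the fingers, at about (638,245), with the tips at (540,245) and (735,245). Next I'll lower gently to find the board's height.

To row units: 10 mm / 800 = 0.0125, 5 mm / 800 = 0.0063.

Call:
{"method": "pendant", "body": {
  "moves": "0,0,0.0063,0,0,0 | 0,0,0.0125,0,0,0 | 0,0,0.0125,0,0,0"
}}

```text
clock: 3.15
position: [457.1, -99.2, 148.9]
ee_rot: [-0.646, 0.763, 0.0, -0.0]
contact_force: [-0.7, 0.5, -0.1]
gripper_width: 85.3
grasp_force: 0.0
```

Call:
{"method": "pendant", "body": {
  "moves": "0,0,0.0038,0,0,0 | 0,0,0.0038,0,0,0 | 0,0,0.0038,0,0,0"
}}

```text
clock: 3.45
position: [457.5, -99.2, 146.2]
ee_rot: [-0.646, 0.763, 0.0, -0.0]
contact_force: [-0.4, 0.1, 0.8]
gripper_width: 85.3
grasp_force: 0.0
```

Call:
{"method": "pendant", "body": {
  "moves": "0,0,0.0038,0,0,0 | 0,0,0.0038,0,0,0"
}}

```text
clock: 3.65
position: [457.2, -99.2, 143.0]
ee_rot: [-0.646, 0.763, 0.0, -0.0]
contact_force: [0.3, 0.0, 0.1]
gripper_width: 85.3
grasp_force: 0.0
```

To row units: 2 mm / 800 = 0.0025.

Call:
{"method": "pendant", "body": {
  "moves": "0,0,0.0025,0,0,0 | 0,0,0.0025,0,0,0"
}}

```text
clock: 3.85
position: [457.3, -99.2, 141.1]
ee_rot: [-0.646, 0.763, 0.0, -0.0]
contact_force: [-0.2, 0.4, -0.6]
gripper_width: 85.2
grasp_force: 0.0
```

Call:
{"method": "pendant", "body": {
  "moves": "0,0,0.0025,0,0,0 | 0,0,0.0025,0,0,0"
}}

```text
clock: 4.05
position: [457.3, -99.2, 139.1]
ee_rot: [-0.646, 0.763, 0.0, -0.0]
contact_force: [-0.1, 0.4, -0.3]
gripper_width: 85.1
grasp_force: 0.0
```

Call:
{"method": "pendant", "body": {
  "moves": "0,0,0.0025,0,0,0 | 0,0,0.0025,0,0,0"
}}

```text
clock: 4.25
position: [457.3, -99.2, 137.1]
ee_rot: [-0.646, 0.763, 0.0, -0.0]
contact_force: [0.1, -0.5, -0.4]
gripper_width: 85.4
grasp_force: 0.0
```

To row units: 2 mm / 800 = 0.0025.

Call:
{"method": "pendant", "body": {
  "moves": "0,0,0.0025,0,0,0 | 0,0,0.0025,0,0,0"
}}

```text
clock: 4.45
position: [457.3, -99.2, 135.0]
ee_rot: [-0.646, 0.763, 0.0, -0.0]
contact_force: [0.7, 0.2, 0.5]
gripper_width: 85.4
grasp_force: 0.0
```

Call:
{"method": "pendant", "body": {
  "moves": "0,0,0.0025,0,0,0 | 0,0,0.0025,0,0,0"
}}

```text
clock: 4.65
position: [457.3, -99.2, 133.1]
ee_rot: [-0.646, 0.763, 0.0, -0.0]
contact_force: [0.4, 0.6, 0.1]
gripper_width: 85.2
grasp_force: 0.0
```

```bash
python3 -c "
from h import *
togo([457.5,-100,133],-0.168)"
```

```text
clk 4.65 pos [457.3 -99.2 133.1] d [ 0.8 -0.3  0.1] rv [ 0.001 -0.     0.003] F [0.4 0.6 0.1]
```

To row units: -62 mm / 800 = -0.0775, -56 mm / 800 = -0.07.

Call:
{"method": "pendant", "body": {
  "moves": "0,-0.0088,0,0,0,0 | 0,-0.0175,0,0,0,0 | 0,-0.025,0,0,0,0 | 0,-0.0325,0,0,0,0 | 0,-0.04,0,0,0,0 | 0,-0.0475,0,0,0,0 | 0,-0.055,0,0,0,0 | 0,-0.0625,0,0,0,0 | 0,-0.07,0,0,0,0 | 0,-0.0775,0,0,0,0"
}}

```text
clock: 5.65
position: [518.8, -109.4, 133.2]
ee_rot: [-0.646, 0.763, 0.0, -0.0]
contact_force: [-1.8, 0.9, -0.2]
gripper_width: 85.4
grasp_force: 0.5
```

Call:
{"method": "pendant", "body": {
  "moves": "0,-0.0063,0,0,0,0 | 0,-0.01,0,0,0,0 | 0,-0.01,0,0,0,0"
}}

```text
clock: 5.95
position: [527.0, -110.7, 133.3]
ee_rot: [-0.646, 0.763, -0.0, 0.0]
contact_force: [0.6, 0.7, 1.5]
gripper_width: 85.6
grasp_force: 0.4
```

```bash
python3 - <<'E'
from h import *
cv2.imwrite("pics/w3.png",get_image("wrist"))
togo([457.5,-100,133],-0.168)
E
```

```text
clk 6.0 pos [ 526.9 -110.7  133.4] d [ 0.8 70.2  0.4] rv [-0.001  0.     0.003] F [-0.1 -0.4  0.5]
```

View pics/w3.png

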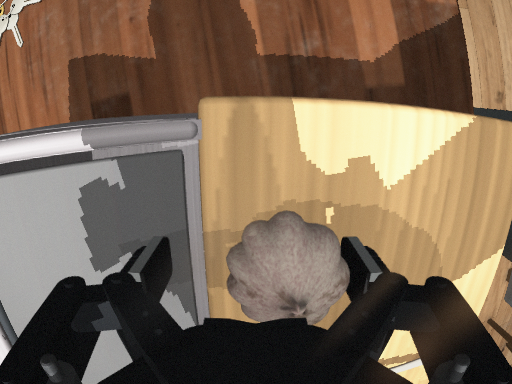

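The wrist view shows the garlic at (288,268) resting against the right finger. The left finger at (150,260) is beyond the board edge (col ~205) and pressing on the flap. I'll carry on.

To row units: -28 mm / 800 = -0.035, -25 mm / 800 = -0.0313.

Call:
{"method": "pendant", "body": {
  "moves": "0,-0.0063,0,0,0,0 | 0,-0.0125,0,0,0,0 | 0,-0.0188,0,0,0,0 | 0,-0.025,0,0,0,0 | 0,-0.0313,0,0,0,0 | 0,-0.035,0,0,0,0 | 0,-0.035,0,0,0,0"
}}

```text
clock: 6.7
position: [554.6, -115.4, 133.2]
ee_rot: [-0.646, 0.763, -0.0, 0.0]
contact_force: [-0.7, 0.5, 0.6]
gripper_width: 85.5
grasp_force: 0.6
```

```bash
python3 - <<'E'
from h import *
s=get_image("scene")[130:290,140:340]
w=get_image("wrist")
cv2.imwrite("pics/w4.png",np.hstack([cv2.resize(s,(400,384)),w[:,60:440]]))
togo([457.5,-100,133],-0.168)
E
```

```text
clk 6.8 pos [ 554.4 -115.3  133.4] d [ 0.8 98.1  0.3] rv [-0.     0.     0.003] F [-1.2  0.3  0.6]
```

View pics/w4.png

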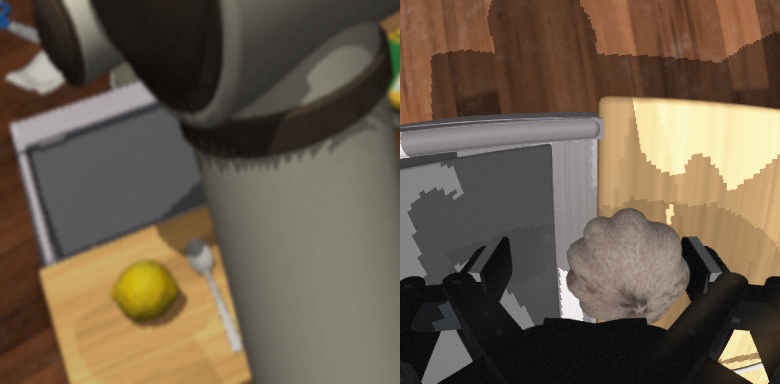

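The flap is visibly opening: its lip is at col ~552 against the board edge at ~600. The garlic overhangs the edge, still pushed by the right finger. I'll go on to the drop.

To row units: -28 mm / 800 = -0.035, -25 mm / 800 = -0.0313.

Call:
{"method": "pendant", "body": {
  "moves": "0,-0.0075,0,0,0,0 | 0,-0.015,0,0,0,0 | 0,-0.0213,0,0,0,0 | 0,-0.0275,0,0,0,0 | 0,-0.0313,0,0,0,0 | 0,-0.035,0,0,0,0 | 0,-0.035,0,0,0,0 | 0,-0.035,0,0,0,0"
}}

```text
clock: 7.6
position: [574.2, -118.9, 133.5]
ee_rot: [-0.647, 0.763, 0.006, -0.006]
contact_force: [-27.0, 8.3, 16.5]
gripper_width: 85.3
grasp_force: 8.2
```

```bash
python3 - <<'E'
from h import *
cv2.imwrite("pics/w5.png",get_image("wrist"))
togo([457.5,-100,133],-0.168)
E
```

```text
clk 7.65 pos [ 574.1 -118.9  133.5] d [  0.5 118.1   2.4] rv [ 0.016 -0.001  0.003] F [-25.9   9.4  14.2]
```

View pics/w5.png

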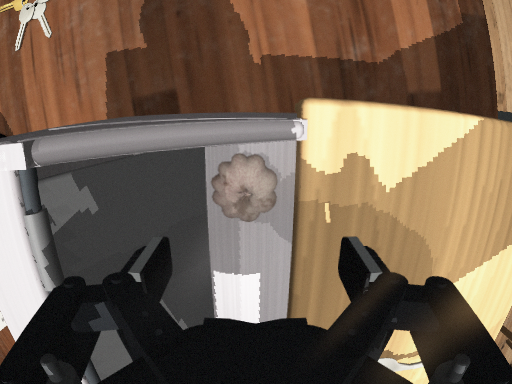

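The garlic has fallen in and is visible on the caddy floor at (244,187). The finger is now pressing with ~27 N near the hinge, so I'll draw back.

To row units: 120 mm / 800 = 0.15, 110 mm / 800 = 0.1375.

Call:
{"method": "pendant", "body": {
  "moves": "0,0.0125,0,0,0,0 | 0,0.025,0,0,0,0 | 0,0.0375,0,0,0,0 | 0,0.05,0,0,0,0 | 0,0.0625,0,0,0,0 | 0,0.075,0,0,0,0 | 0,0.0938,0,0,0,0 | 0,0.1125,0,0,0,0 | 0,0.1375,0,0,0,0 | 0,0.15,0,0,0,0"
}}

```text
clock: 8.65
position: [461.3, -100.0, 133.0]
ee_rot: [-0.646, 0.763, 0.001, -0.0]
contact_force: [0.7, -0.2, -0.7]
gripper_width: 85.3
grasp_force: 0.0
```

Call:
{"method": "pendant", "body": {
  "moves": "0,0,-0.0375,0,0,0 | 0,0,-0.0875,0,0,0 | 0,0,-0.1375,0,0,0 | 0,0,-0.1875,0,0,0 | 0,0,-0.225,0,0,0 | 0,0,-0.225,0,0,0 | 0,0,-0.225,0,0,0"
}}

```text
clock: 9.35
position: [463.3, -100.0, 313.5]
ee_rot: [-0.646, 0.763, -0.0, 0.001]
contact_force: [-0.2, 0.3, 0.4]
gripper_width: 85.3
grasp_force: 0.0
```

```bash
python3 - <<'E'
from h import *
s=get_image("scene")[130:290,140:340]
w=get_image("wrist")
cv2.imwrite("pics/w6.png",np.hstack([cv2.resize(s,(400,384)),w[:,:400]]))
togo([457.5,-100,133],-0.168)
E
```

```text
clk 9.45 pos [ 462.7 -100.1  311.9] d [  0.8   4.6 178.9] rv [ 0.003 -0.     0.003] F [ 0.2 -0.2 -0. ]
```

View pics/w6.png

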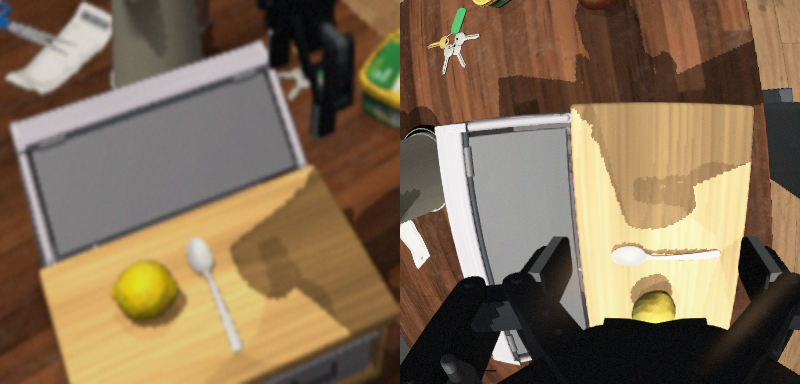

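The flap is fully shut, the garlic is gone from the board, and the lemon and teaspoon are undisturbed. I'll hold still briefly and hand in.

Call:
{"method": "pendant", "body": {
  "moves": "0,0,0,0,0,0 | 0,0,0,0,0,0 | 0,0,0,0,0,0 | 0,0,0,0,0,0 | 0,0,0,0,0,0"
}}

```text
clock: 9.95
position: [463.4, -100.2, 313.2]
ee_rot: [-0.646, 0.763, 0.0, -0.0]
contact_force: [1.2, -0.1, -0.8]
gripper_width: 85.2
grasp_force: 0.0
```

```bash
python3 -c "
from bench import arm, job, get_image, get_calibration, read_state
print(job.job_done())"
```

```text
the job is handed in; nothing more can be done
None
```

The garlic is in the caddy, the flap (opened by the finger) is shut again, and the lemon and spoon look undisturbed; the gripper pressed at about 27 N near the hinge just before I drew back (limit 40 N), and the job was handed in at about 10 s.

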